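Wind the swatch turntable and hold its stop plunger up

TASK

Wind the clockwork nail-swatch turntable with its butterfly key, clockwise in several partial turns, until the key comes up against its stop. Only then pull the stop plunger's black knob all the way up and keep holding it there so that the pin stays clear of its hole and the turntable turns away; finish while still holding the knob fully up, with the turntable visibly turned. Leave everything else on the table alone.

Things in the scene. Friction and masses are not known exactly. Their poses are not given: they have to be found in the camera images.
- stand: White casing of the clockwork turntable, fixed: 160 (x) by 300 mm (y), top 45 mm high. Origin: centre of its underside; z up. In its frame, at x 0: disc axis y -70 mm, plunger y +10, key y +115. A steel post (18 mm wide in x, to 85 mm high) at y 34 to 48 carries an 18 mm wide arm to the plunger's sleeve. Disc and swatches reach 67 mm above the table, hub cap 72.
- key (a joint): Angle of the steel winding key (upright axis), rad: 0 run down, 3.6 fully wound against a hard stop; winding is clockwise seen from above. Starts between 0.3 and 1.0. It takes up to about 0.17 N m to wind, and a ratchet-like drag keeps it where it is left when let go.
- key_grip (a point): On the key's axis, 91 mm above the table, 1 mm above mid-height of its butterfly wing. The wing is a flat upright plate 50 mm long (along this point's x), 9 mm thick (along its y), from 77 to 103 mm above the table; under it a 10 mm stem on a boss whose top is 55 mm high. Pinch the wing across its thickness from above; it turns with the key.
- plunger (a joint): Lift of the spring plunger, m: 0 seated in the hole, 0.020 pulled fully up against its stop. The spring pushes it down with about 4 N at 0 and 9 N at 0.020; let go, it drops back.
- plunger_knob (a point): On the axis of the plunger's round black knob, 26 mm diameter and 30 mm tall; this point is 19 mm above the knob's underside and 11 mm below its top, 109 mm above the table when seated, and rises with it. Under the knob a fixed sleeve 20 mm across ends 87 mm above the table. The 8 mm steel pin below passes down through the hole.
- seat_hole (a point): Centre of the upper mouth of the 12 mm hole for the pin, in a 32 mm square aluminium tab, 10 mm thick, on the rim of the 124 mm turntable disc; 80 mm from the disc's axis, 65 mm above the table. It lies on the plunger's axis (to about 2 mm) while the pin is in it; once the pin has been lifted some 15 mm, the wound spring carries it away clockwise (seen from above), slowly, under about 1 rad/s, by a quarter turn or so.
- polish_a: Bystander: small nail-polish bottle, 30 mm across, 70 mm tall, black cap. Origin: centre of its underside. Leave it alone.
- polish_b: Bystander: second small nail-polish bottle, same size. Origin: centre of its underside. Leave it alone.
- buffer_block: Bystander: nail buffer block lying flat, 90 x 28 x 26 mm. Origin: centre of its underside. Leave it alone.
- dropper_bottle: Bystander: green glass bottle with dropper, 44 mm across, 122 mm tall. Origin: centre of its underside. Leave it alone.
- pump_bottle: Bystander: clear bottle with black collar and white press top, 60 mm across, 131 mm tall. Origin: centre of its underside. Leave it alone.
- glass_cup: Bystander: small glass cup, 52 mm across, 45 mm tall. Origin: centre of its underside. Leave it alone.
- cream_jar: Bystander: white lidded jar, 56 mm across, 45 mm tall. Origin: centre of its underside. Leave it alone.
Mind the look-alikes: they are no part of the job. There is more than one size of the part that bears seat_hole; the job needs the largest.

How it is judged:
By the outcome, as a careful person would: the job done as asked, in the order asked, and still so for the second after the job is handed in, while the arm keeps its last pose, push and grip.
It also fails if it takes over 59 s, if anything falls off the work surface, if the arm or the gripper's body presses on something with over 40 N, if the wrist force passes 120 N, or if a joint passes its speed limit or range.

ROBOT

A 7-joint arm with a two-finger parallel gripper is mounted at the origin on the work surface. World frame = base frame: x ahead of the robot, y to its left, z up, the work surface at z = 0. Lengths are in mm, angles in rad, forces in N, time in s.
With the tool pointing down it reaches from about 400 to 875 mm from the base axis. Payload 4.4 kg.
Tool frame: the origin (TCP) lies on the centre line of the jaws, within the pads' length; the fingertips stand 25 mm ahead of it and the grasp point (between the pads) lies 6 mm ahead of it; z points along the fingers, x is the direction in which the jaws open and shut, and the axes are right-handed (so a half turn about z gives the same grasp; the last joint's range is limited). The gripper opens to 85 mm and grips with 20 to 120 N. Pads are 22 mm wide; open, the fingers measure 114 mm over their backs; the gripper's body (76 mm by 85 mm) begins 54 mm behind the grasp point. The pads swing forward as they close: fully open they stand 13 mm farther back than shut.
Start: joints at [1.176, 0.628, 0.038, 1.517, -0.027, 0.996, -0.02], TCP at [209.918, -615.185, 218.813] pointing down, gripper open.
Joint ranges: [-3.06, 3.06], [-0.37, 2.12], [-1.25, 1.32], [0.18, 2.47], [-1.1, 4.24], [0.23, 1.98], [-2.94, 2.94]. Speed limits (rad/s): [2.57, 2.57, 3.14, 3.14, 3.14, 3.14, 3.14].

INTERFACE

Orientations are given as [roll, pitch, yaw] about the fixed x, y, z axes, in that order (R = Rz(yaw) Ry(pitch) Rx(roll)).
In Python, from cell import ctrl, cams gives the robot as it stands. The module is installed in compiled form; this text tells all that it offers.
- The arm moves only by the tool step_arm, never from a script. Its arguments are lists of equal length, an entry for each row: "linear": the shift along the tool's x, y, z in mm, a list of three; "yaw": the turn about the tool's z in rad; "gripper": the opening, from -1 (shut) to 1 (fully open). A call has 1 to 8 rows; each row is the pose to reach, as a shift and turn from the pose commanded when the call began, along the tool's axes at that moment; what a row does not reach only later rows make up. A row lasts 1/12 s, in which the tool goes at most 41.7 mm and 7.16 degrees, less where a joint would pass 70% of its speed; a pose out of reach is approached as far as the arm can. A call with a gripper value outside its range is refused whole. The fingers move at their own pace and stop on an object; the grip force is fixed at half the most. Time passes only in rows, so rows that repeat a pose let the fingers close. It gives the time, the measured TCP pose, the force and the opening at its end, in the units of the state.
- ctrl.read_state(): the state, without advancing time (a new reading comes with each control period).
- cams.get_image(name): name is "side" or "top"; returns a dict with "frame" (384x512x3 uint8, red, green, blue), "depth" (384x512 float32, mm along the optical axis (not along the pixel's ray), 0 where there is no reading), "intrinsics" (3x3 intrinsics, pixels), "cam_to_world" (4x4, takes a point from camera to world coordinates). Camera axes: x right, y down, z forward; pixel columns grow to the right and rows downward; lengths in mm; the calibration is good to about 2 mm. A picture is of the moment at which its call begins.
- ctrl.finish_job(): hands the job in, once; it reports no verdict.
Trained networks look in the newest picture that a camera, given by its name, has taken for a name from the list of things; names that differ only in an ending like _2 or _b are one class to them, and where a whole thing is asked for, a point or a joint stands for the part that bears it (a point fixed in the world has none). Each returns a list of dicts, best first, with "conf" (0 to 1); they miss things now and then, are a little off and sometimes report something else, mostly with a low value. They report only what shows in the picture. A call takes as long as a camera call. They do not tell look-alikes from the thing itself.
- cams.regions_of(camera, name): "pixels" (384x512 bool, what is visible of it) and "pixel" ([column, row] in pixels, amid what is visible of it).
The state is a dict: "clock": time; "qpos": joint angles; "qd": joint speeds; "tau": joint torques, N m; "eef_pos": TCP position; "tool_rot": TCP orientation; "force": force on the tool from outside, world axes, zero at the start; "torque": the same for the moment, N m; "width": finger opening in mm.
Only numpy, scipy, OpenCV 4.12 (cv2) and the standard library are available. Lean on these libraries where they do the work, as an engineer would, in place of code of your own. Each camera call takes 0.05 s, during which the arm holds its last target.

## Working session

There is one attempt and no reset: what is moved stays moved. The work goes in short steps, Python scripts to look and compute and a tool call to move; the robot and the scene stay as the last step left them, time stands still between calls to the robot, and variables do not carry over. Pictures are saved under pics/ and viewed, and the job is handed in when it is done.

Besides the shell and the picture viewer there is one more tool, called after ">>>" as a command line: name --pt "numbers of a row" for each row, then --argument value for the rest. step_arm: Moves the arm, as the interface text tells. Its arguments: {"type":"object","properties":{"linear":{"type":"array"},"yaw":{"type":"array"},"gripper":{"type":"array"}},"required":["linear","yaw","gripper"]}

```bash
mkdir -p pics; python3 - <<'E'
from cell import ctrl,cams
import cv2,numpy as np
s=ctrl.read_state(); print({k:np.round(v,3) for k,v in s.items()})
for n in("top","side"):
    d=cams.get_image(n); cv2.imwrite(f"pics/{n}0.png",d["frame"][:,:,::-1]); np.savez(f"{n}0.npz",**d)
    print(n,d["intrinsics"].round(1).tolist(),d["cam_to_world"].round(3).tolist())
    for k in("key_grip","plunger_knob","seat_hole","stand"):
        print(k,[(round(r["conf"],2),np.round(r["pixel"]).tolist(),int(r["pixels"].sum())) for r in cams.regions_of(n,k)])
E
```

```text
{'clock': np.float64(0.0), 'qpos': array([ 1.176,  0.629,  0.038,  1.518, -0.027,  0.996, -0.02 ]), 'qd': array([-0.   , -0.   ,  0.   ,  0.001, -0.   , -0.   ,  0.001]), 'tau': array([ 0.0000e+00, -5.6341e+01,  1.2260e+00, -1.9344e+01,  1.1000e-02,
        1.1000e-02,  0.0000e+00]), 'eef_pos': array([ 209.69 , -614.573,  217.894]), 'tool_rot': array([ 3.142e+00,  2.000e-03, -1.242e+00]), 'force': array([ 0.649,  0.311, -0.323]), 'torque': array([-0.05 ,  0.037, -0.041]), 'width': np.float64(85.188)}
top [[369.6, 0.0, 255.1], [0.0, 369.6, 188.0], [0.0, 0.0, 1.0]] [[0.019, -0.992, 0.121, 409.994], [-1.0, -0.018, 0.009, 3.114], [-0.007, -0.121, -0.993, 1221.252], [0.0, 0.0, 0.0, 1.0]]
key_grip [(0.43, [255.0, 195.0], 56)]
plunger_knob []
seat_hole [(0.97, [361.0, 129.0], 581), (0.69, [340.0, 253.0], 644)]
stand [(0.6, [277.0, 188.0], 3447)]
side [[410.3, 0.0, 256.5], [0.0, 410.3, 196.8], [0.0, 0.0, 1.0]] [[0.999, -0.007, 0.037, 502.476], [-0.034, -0.583, 0.812, -1069.978], [0.016, -0.812, -0.583, 857.463], [0.0, 0.0, 0.0, 1.0]]
key_grip []
plunger_knob [(0.48, [267.0, 208.0], 112), (0.28, [227.0, 230.0], 152)]
seat_hole [(0.85, [275.0, 234.0], 984), (0.64, [188.0, 276.0], 605), (0.35, [266.0, 206.0], 97), (0.21, [248.0, 198.0], 120)]
stand [(0.46, [197.0, 158.0], 176)]
```

View pics/top0.png

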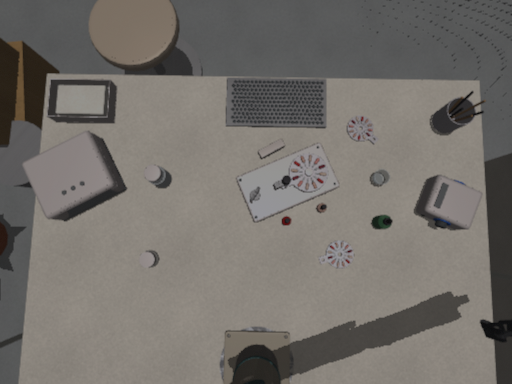

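View pics/side0.png

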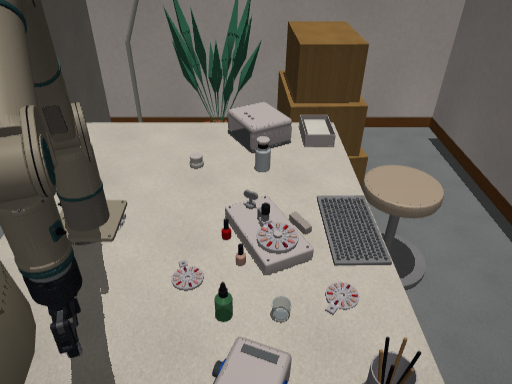

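The mounted turntable is at top (308,172), with the key at (255,195) and the knob at (286,181). The look-alikes are two loose swatch discs at (361,129) and (340,253). Black caps at (286,220) and (322,208) could be mistaken for the knob. I choose the disc on the stand and will check it in a crop.

```bash
cat > h.py <<'E'
import numpy as np,cv2
def pw(d,u,v,z=None):
    K=d["intrinsics"];T=d["cam_to_world"]
    r=T[:3,:3]@np.array([(u-K[0,2])/K[0,0],(v-K[1,2])/K[1,1],1.]); o=T[:3,3]
    if z is None: return o+r*d["depth"][int(round(v)),int(round(u))]
    return o+r*(z-o[2])/r[2]
def cloud(d):
    K=d["intrinsics"];T=d["cam_to_world"];h,w=d["depth"].shape
    u,v=np.meshgrid(np.arange(w),np.arange(h));D=d["depth"]
    c=np.stack([(u-K[0,2])/K[0,0]*D,(v-K[1,2])/K[1,1]*D,D],-1)
    return c@T[:3,:3].T+T[:3,3]
def proj(d,p):
    T=d["cam_to_world"];c=(np.asarray(p)-T[:3,3])@T[:3,:3];K=d["intrinsics"]
    return c[:2]/c[2]*[K[0,0],K[1,1]]+[K[0,2],K[1,2]]
E
python3 - <<'E'
import numpy as np,cv2
from h import *
t=dict(np.load("top0.npz"));s=dict(np.load("side0.npz"))
for n,d,(a,b,c,e) in(("t",t,(230,135,350,225)),("s",s,(215,180,320,275))):
    im=cv2.resize(d["frame"][b:e,a:c,::-1],None,fx=6,fy=6,interpolation=cv2.INTER_CUBIC);cv2.imwrite(f"pics/crop_{n}.png",im)
C=cloud(t)[135:225,230:350].reshape(-1,3);F=t["frame"][135:225,230:350].reshape(-1,3)
m=(C[:,2]>38)&(C[:,2]<50)
P=C[m];print(m.sum(),np.median(P[:,2]))
# rect of casing top, incl. the parts above it
m=(C[:,2]>38)&(C[:,2]<115)
mk=m.reshape(90,120).astype(np.uint8);n,l,st,ce=cv2.connectedComponentsWithStats(mk);print(st,ce)
i=1+st[1:,4].argmax();P=C[(l==i).ravel()]
P=P[P[:,2]<50]
r=cv2.minAreaRect(P[:,:2].astype(np.float32));print(r)
Ca=C[m];
for lo,hi in((60,75),(76,98),(98,112),(112,130)):
    q=Ca[(Ca[:,2]>lo)&(Ca[:,2]<hi)];print(lo,hi,len(q),q.mean(0).round(1) if len(q) else 0)
S=cloud(s)[180:275,215:320].reshape(-1,3)
S=S[(S[:,2]>76)&(S[:,2]<125)]
for p in S[::6]:print(p.round(0),end="")
E
```

```text
3066 43.97093272947461
[[   0    0  120   90 6301]
 [   7    8  103   80 4452]
 [  56   46    1    1    1]
 [  90   70    7    5   26]
 [  54   84    6    4   20]] [[60.71099825 42.33661324]
 [57.60017969 47.21585804]
 [56.         46.        ]
 [93.42307692 72.15384615]
 [56.95       85.5       ]]
((576.2267456054688, -90.76568603515625), (159.81089782714844, 299.4442138671875), 24.155364990234375)
60 75 845 [ 596.7 -152.    63.8]
76 98 71 [554.  -44.   86.4]
98 112 44 [533.2   3.5 102.5]
112 130 2 [566.8 -75.2 113.6]
[514.  25.  99.][514.  20.  99.][533.  23.  96.][524.  15.  98.][543.   8. 103.][524.  13.  95.][543.   4. 102.][520.  18.  88.][539.   3.  98.][514.  20.  83.][533.  12.  88.][552.   3.  94.][530.  10.  85.][549.   2.  91.][536.   9.  83.][527.  10.  78.][546.   3.  82.][573. -75. 120.][573. -80. 120.][567. -82. 118.][585. -85. 120.][575. -92. 121.][561. -80. 109.][578. -96. 121.][561. -82. 107.][578. -94. 116.][561. -80. 101.][579. -92. 110.][563. -63.  84.][579. -90. 105.][564. -87.  99.][582. -89. 100.][567. -89.  96.][585. -90.  97.][573. -90.  93.][567. -91.  91.][565. -86.  82.][583. -86.  82.][583. -83.  76.]
```

View pics/crop_t.png

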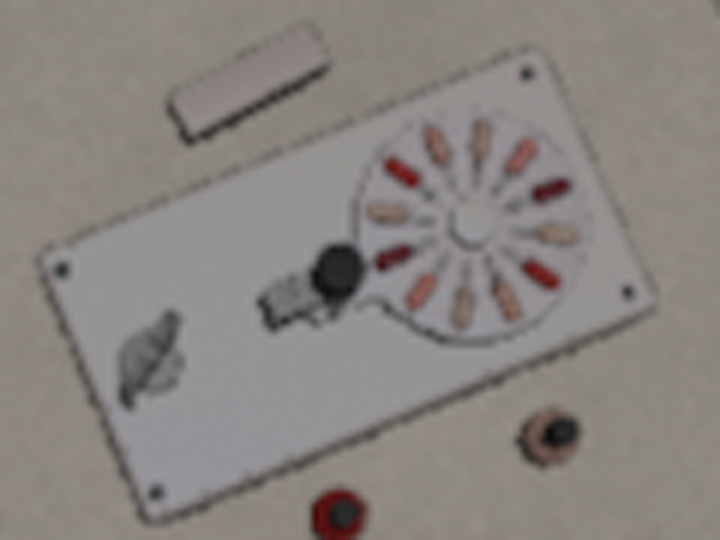

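View pics/crop_s.png

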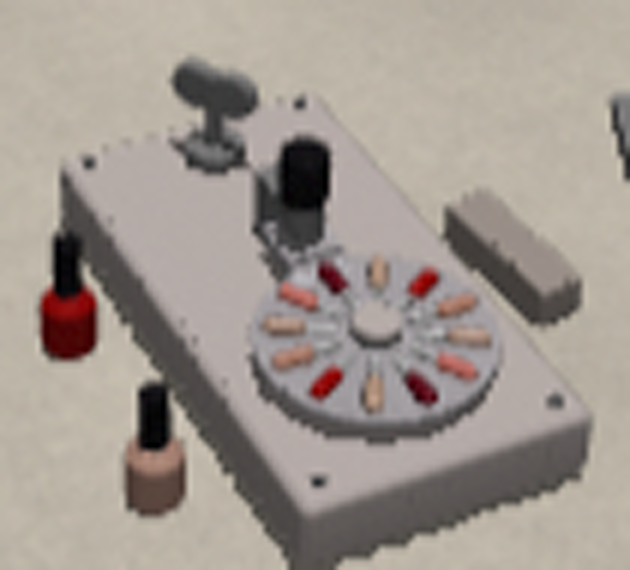

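```bash
python3 - <<'E'
import numpy as np,cv2
from h import *
t=dict(np.load("top0.npz"));s=dict(np.load("side0.npz"))
print("wing top ends",pw(t,251.2,201.8,102).round(1),pw(t,259.2,187.3,102).round(1))
print("knob top",pw(t,286.2,180,120).round(1))
for n,d,(a,b,c,e) in(("t",t,(230,135,350,225)),("s",s,(215,180,320,275))):
    C=cloud(d)[b:e,a:c].reshape(-1,3)
    q=C[(C[:,2]>80)&(C[:,2]<106)&(np.hypot(C[:,0]-530,C[:,1]-13)<32)]
    mu=q.mean(0);w,v=np.linalg.eigh(np.cov(q[:,:2].T));print(n,len(q),mu.round(1),w.round(1),np.degrees(np.arctan2(v[1,1],v[0,1])).round(1), np.ptp((q[:,:2]-mu[:2])@v[:,1]), (q[:,:2].max(0)+q[:,:2].min(0))/2)
    q=C[(C[:,2]>88)&(C[:,2]<125)&(np.hypot(C[:,0]-572,C[:,1]+82)<22)];print("knob",len(q),q.mean(0).round(1),q.min(0).round(1),q.max(0).round(1))
    for p in ([529.2,14.1,102],[572.1,-81.6,120]): print(proj(d,p).round(1))
E
```

```text
wing top ends [504.3  24.5 102. ] [549.1   1.  102. ]
knob top [570.5 -79.8 120. ]
t 54 [528.   14.4  99.6] [  8.2 208. ] 149.3 48.76105172142321 [528.95197935  13.45963865]
knob 65 [570.9 -80.7 117.3] [559.5 -91.4  93.1] [583.2 -68.8 123.7]
[254.8 193.7]
[286.8 179.5]
s 91 [531.4  11.1  93. ] [  9.9 191.9] 151.0 47.06834644550363 [531.61999066  11.53872657]
knob 95 [573.5 -87.8 109. ] [561.2 -96.5  90.5] [585.6 -72.7 122.4]
[249.8 191.1]
[264.7 204.3]
```

>>> step_arm --pt "0 0 0" --pt "0 0 0" --yaw '[0.1, 0.1]' --gripper '[0, 0]'

```text
clock: 0.67
eef_pos: [209.9, -615.2, 218.9]
tool_rot: [3.142, -0.0, -1.345]
force: [1.0, 0.1, 0.3]
width: 63.8
```

```bash
python3 - <<'E'
from cell import ctrl
import numpy as np
s=ctrl.read_state(); print({k:np.round(v,3) for k,v in s.items()})
E
```

```text
{'clock': np.float64(0.667), 'qpos': array([ 1.159,  0.629,  0.067,  1.518, -0.047,  0.996, -0.106]), 'qd': array([ 0.008, -0.002, -0.02 , -0.001,  0.022,  0.001,  0.116]), 'tau': array([-6.4000e-02, -5.6291e+01,  1.7900e+00, -1.9360e+01, -1.1300e-01,
        1.0000e-03, -7.3600e-01]), 'eef_pos': array([ 209.932, -615.204,  218.865]), 'tool_rot': array([ 3.142, -0.   , -1.345]), 'force': array([0.973, 0.115, 0.251]), 'torque': array([0.057, 0.033, 0.01 ]), 'width': np.float64(63.784)}
```

```bash
cat > go.py <<'E'
import sys,numpy as np
from cell import ctrl
s=ctrl.read_state();p=s["eef_pos"];y=s["tool_rot"][2]
print("clk",round(s["clock"],2),"pos",p.round(1),"rot",s["tool_rot"].round(3),"w",round(s["width"],1),"F",s["force"].round(1),"T",s["torque"].round(3),"q",s["qpos"].round(2))
if len(sys.argv)>1:
    x=[float(a) for a in sys.argv[1:]]
    d=np.array(x[:3])-p;c,n=np.cos(y),np.sin(y)
    print("lin",np.round([c*d[0]+n*d[1],n*d[0]-c*d[1],-d[2]],1),"yaw",round(y-x[3],3))
E
echo ok
```

```text
ok
```

>>> step_arm --pt "-541 -452 0" --pt "-541 -452 0" --pt "-541 -452 0" --pt "-541 -452 0" --pt "-541 -452 0" --pt "-541 -452 0" --pt "-541 -452 0" --pt "-541 -452 0" --yaw '[0, 0, 0, 0, 0, 0, 0, 0]' --gripper '[0, 0, 0, 0, 0, 0, 0, 0]'

```text
clock: 1.33
eef_pos: [360.7, -315.8, 219.2]
tool_rot: [-3.141, -0.001, -1.34]
force: [1.1, -0.6, 0.5]
width: 42.8
```

```bash
python3 go.py 529.5 13.7 200 1.047
```

```text
clk 1.33 pos [ 360.7 -315.8  219.2] rot [-3.141e+00 -1.000e-03 -1.340e+00] w 42.8 F [ 1.1 -0.6  0.5] T [-0.043 -0.118 -0.047] q [ 0.63  0.39  0.05  1.98 -0.03  0.77 -0.65]
lin [-282.1 -239.8   19.2] yaw -2.387
```

>>> step_arm --pt "-282 -240 10" --pt "-282 -240 10" --pt "-282 -240 10" --pt "-282 -240 10" --pt "-282 -240 10" --pt "-282 -240 10" --pt "-282 -240 10" --pt "-282 -240 10" --yaw '[-2.387, -2.387, -2.387, -2.387, -2.387, -2.387, -2.387, -2.387]' --gripper '[0, 0, 0, 0, 0, 0, 0, 0]'

```text
clock: 2.0
eef_pos: [513.7, -19.5, 210.2]
tool_rot: [-3.142, -0.001, -0.333]
force: [0.4, -0.7, -0.4]
width: 43.1
```

```bash
python3 go.py 529.5 13.7 200 1.047
```

```text
clk 2.0 pos [513.7 -19.5 210.2] rot [-3.142e+00 -1.000e-03 -3.330e-01] w 43.1 F [ 0.4 -0.7 -0.4] T [ 0.017 -0.033  0.007] q [ 0.17  0.45 -0.26  1.9   0.16  0.81 -0.51]
lin [  4.1 -36.6  10.2] yaw -1.38
```

>>> step_arm --pt "4 -36.6 10" --pt "4 -36.6 10" --pt "4 -36.6 10" --pt "4 -36.6 10" --pt "4 -36.6 10" --pt "4 -36.6 10" --pt "4 -36.6 10" --pt "4 -36.6 10" --yaw '[-1.38, -1.38, -1.38, -1.38, -1.38, -1.38, -1.38, -1.38]' --gripper '[0, 0, 0, 0, 0, 0, 0, 0]'

```text
clock: 2.67
eef_pos: [529.1, 11.6, 200.0]
tool_rot: [3.141, -0.0, 0.667]
force: [0.3, -0.8, 0.4]
width: 43.0
```

```bash
python3 go.py 529.5 13.7 140 1.047
```

```text
clk 2.67 pos [529.1  11.6 200. ] rot [ 3.141 -0.     0.667] w 43.0 F [ 0.3 -0.8  0.4] T [-0.032 -0.015  0.036] q [ 0.29  0.52 -0.53  1.87  0.35  0.84  0.24]
lin [ 1.6 -1.4 60. ] yaw -0.38
```

>>> step_arm --pt "1.6 -1.4 20" --pt "1.6 -1.4 40" --pt "1.6 -1.4 60" --pt "1.6 -1.4 60" --pt "1.6 -1.4 60" --yaw '[-0.38, -0.38, -0.38, -0.38, -0.38]' --gripper '[0, 0, 0, 0, 0]'

```text
clock: 3.08
eef_pos: [528.8, 13.6, 139.4]
tool_rot: [-3.14, 0.001, 1.036]
force: [0.1, 1.1, 0.3]
width: 42.8
```

```bash
python3 go.py 529.5 13.7 97 1.047; cat > look.py <<'E'
import sys,cv2
from cell import cams
n=sys.argv[1];out=sys.argv[2];a,b,c,e=map(int,sys.argv[3:7])
d=cams.get_image(n);cv2.imwrite(f"pics/{out}.png",cv2.resize(d["frame"][b:e,a:c,::-1],None,fx=5,fy=5,interpolation=cv2.INTER_CUBIC))
E
python3 look.py side s1 190 140 310 260
```

```text
clk 3.08 pos [528.8  13.6 139.4] rot [-3.140e+00  1.000e-03  1.036e+00] w 42.8 F [0.1 1.1 0.3] T [ 0.048 -0.024  0.001] q [ 0.31  0.63 -0.58  1.92  0.5   0.74  0.47]
lin [ 0.5  0.6 42.4] yaw -0.011
```

View pics/s1.png

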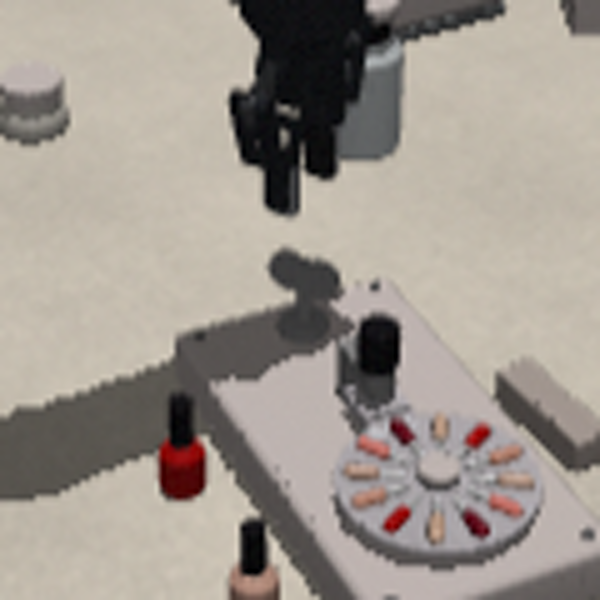

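The fingers, at about (285,195) and (320,160) in the crop, straddle above the wing at (305,270). The jaws open across its thickness. I'll descend and close.

>>> step_arm --pt "0.5 0.6 14" --pt "0.5 0.6 28" --pt "0.5 0.6 42" --pt "0.5 0.6 42" --pt "0.5 0.6 42" --pt "0.5 0.6 42" --pt "0.5 0.6 42" --pt "0.5 0.6 42" --yaw '[-0.011, -0.011, -0.011, -0.011, -0.011, -0.011, -0.011, -0.011]' --gripper '[0, 0, 0, 0, -1, -1, -1, -1]'

```text
clock: 3.8
eef_pos: [530.9, 14.0, 98.9]
tool_rot: [3.14, -0.001, 1.049]
force: [-0.5, -0.1, 0.2]
width: -0.3
```

>>> step_arm --pt "0 0 0" --pt "0 0 0" --pt "0 0 0" --pt "0 0 0" --pt "0 0 0" --pt "0 0 0" --yaw '[0, 0, 0, 0, 0, 0]' --gripper '[-1, -1, -1, -1, -1, -1]'

```text
clock: 4.3
eef_pos: [530.0, 13.9, 97.8]
tool_rot: [-3.142, 0.0, 1.049]
force: [-0.2, -0.0, 0.4]
width: 0.1
```

```bash
python3 go.py 529.5 13.7 97 1.047; python3 look.py side s2 190 140 310 260
```

```text
clk 4.3 pos [530.   13.9  97.8] rot [-3.142  0.     1.049] w 0.1 F [-0.2 -0.   0.4] T [0.006 0.048 0.025] q [ 0.27  0.69 -0.53  1.95  0.56  0.65  0.43]
lin [-0.4 -0.4  0.8] yaw 0.002
```

View pics/s2.png

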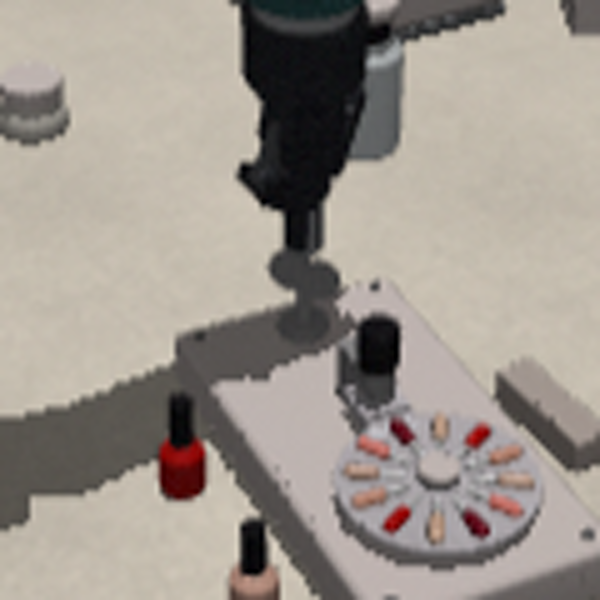

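```bash
python3 - <<'E'
import numpy as np,cv2
from h import *
from cell import cams
for n in("side","top"):
    d=cams.get_image(n);np.savez(n+"1.npz",**d);C=cloud(d)
    m=(np.hypot(C[...,0]-530,C[...,1]-14)<45)&(C[...,2]>48)&(C[...,2]<200)
    v,u=np.nonzero(m)
    if n=="side":
        for r in range(v.min(),v.max()+1):
            k=u[v==r];q=C[r,k]
            print(r,k.min(),k.max(),q.mean(0).round(0),d["frame"][r,k].mean(0).round(0))
    else: print(len(v), C[m][:, :].min(0),C[m].max(0))
E
```

```text
161 259 260 [560.  46. 196.] [50. 50. 53.]
162 259 260 [560.  46. 192.] [39. 38. 41.]
163 259 260 [560.  42. 190.] [19. 19. 22.]
164 259 259 [559.  45. 185.] [24. 25. 29.]
165 258 260 [559.  43. 183.] [17. 18. 20.]
166 255 260 [554.  31. 186.] [16. 18. 20.]
167 255 259 [552.  25. 186.] [14. 15. 18.]
168 255 259 [551.  22. 184.] [15. 15. 18.]
169 251 259 [547.  15. 185.] [14. 14. 18.]
170 250 259 [543.   7. 187.] [16. 17. 19.]
171 246 258 [537.   1. 186.] [14. 13. 17.]
172 246 258 [535.   1. 183.] [14. 14. 17.]
173 246 258 [536.   7. 176.] [18. 17. 19.]
174 248 257 [537.   5. 173.] [15. 14. 17.]
175 247 255 [532.   1. 172.] [15. 15. 17.]
176 247 255 [532.   3. 167.] [14. 14. 16.]
177 247 255 [532.  -1. 166.] [15. 15. 17.]
178 240 255 [529.  -7. 166.] [24. 24. 26.]
179 241 254 [525. -10. 164.] [18. 18. 20.]
180 242 254 [523. -12. 162.] [21. 21. 22.]
181 244 254 [526. -10. 157.] [26. 26. 27.]
182 248 254 [532.  -5. 150.] [35. 35. 36.]
183 247 254 [531.   5. 140.] [36. 36. 37.]
184 247 254 [531.   5. 136.] [35. 35. 38.]
185 247 254 [531.   5. 132.] [35. 35. 36.]
186 247 254 [531.   4. 12
[... 486 characters left out ...]
66.]
198 249 256 [538.   7.  80.] [65. 64. 64.]
199 249 255 [536.   8.  75.] [70. 69. 68.]
200 249 251 [530.   9.  70.] [68. 67. 66.]
201 247 253 [530.  19.  59.] [71. 69. 68.]
202 246 259 [533.  18.  56.] [68. 67. 67.]
203 246 255 [532.  13.  56.] [59. 58. 59.]
204 246 255 [532.   9.  54.] [58. 57. 58.]
205 246 255 [532.   4.  54.] [59. 58. 58.]
206 238 254 [526.   2.  51.] [63. 62. 62.]
207 250 251 [532.  -1.  49.] [63. 62. 62.]
208 250 250 [530.  -5.  48.] [71. 68. 69.]Traceback (most recent call last):
  File "<stdin>", line 12, in <module>
    return umr_minimum(a, axis, None, out, keepdims, initial, where)
ValueError: zero-size array to reduction operation minimum which has no identity
```

```bash
python3 - <<'E'
import numpy as np,cv2
from h import *
d=dict(np.load("side0.npz"));C=cloud(d)
print("table z",C[340:370,110:180,2].mean())
print("proj expected tip closed/open",proj(d,[210,-615,193]),proj(d,[210,-615,206]))
m=(np.hypot(C[...,0]-210,C[...,1]+615)<70)&(C[...,2]>120)
v,u=np.nonzero(m);print(C[m].min(0))
for r in range(v.max()-12,v.max()+1):
    k=u[v==r];print(r,k.min(),k.max(),C[r,k].mean(0).round(0))
d=dict(np.load("side1.npz"));print(proj(d,[530,14,73]),proj(d,[530,14,113]))
cv2.imwrite("pics/c0.png",cv2.resize(d["frame"][0:220,150:320,::-1],None,fx=3,fy=3)[:600])
E
```

```text
table z 1.6864263666746935
proj expected tip closed/open [ 81.51968313 349.01784026] [ 79.83825278 344.7090788 ]
[ 175.24030182 -683.92210753  242.38897773]
345 62 80 [ 231. -671.  285.]
346 62 80 [ 232. -668.  279.]
347 77 81 [ 235. -658.  261.]
348 77 81 [ 235. -660.  261.]
349 58 81 [ 232. -664.  265.]
350 72 81 [ 233. -664.  262.]
351 69 81 [ 231. -666.  262.]
352 66 81 [ 228. -666.  260.]
353 67 81 [ 229. -666.  258.]
354 67 81 [ 228. -666.  255.]
355 68 78 [ 227. -668.  255.]
356 68 75 [ 224. -669.  253.]
357 69 71 [ 221. -668.  249.]
[249.95406564 198.45544202] [250.03505068 188.34147791]
```

View pics/c0.png

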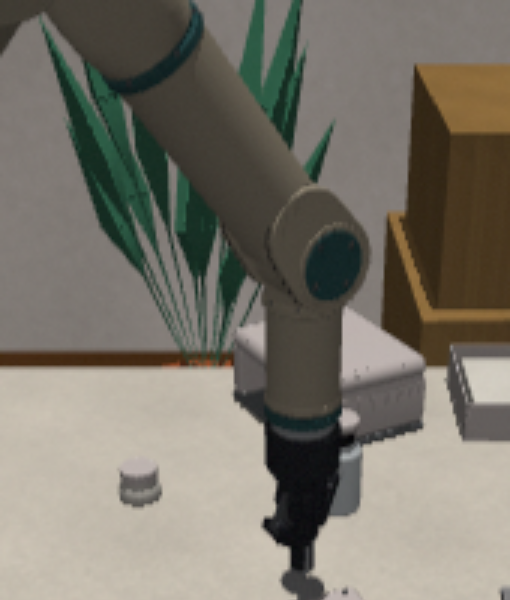

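The picture and depth show the closed fingertips ending at about z 113, just above the wing. The description implies z 73 at this reading. The start image gives the same offset of about 41 mm in z, while x and y agree. The jaws therefore closed on air above the wing. I'll open them, go down about 40 mm more while watching the force, then check the picture again.

>>> step_arm --pt "0 0 -8" --pt "0 0 -8" --pt "0 0 -8" --pt "0 0 -8" --pt "0 0 -8" --pt "0 0 -8" --pt "0 0 5" --pt "0 0 15" --yaw '[0, 0, 0, 0, 0, 0, 0, 0]' --gripper '[0, 0, 0, 0, 0, 0, 0, 0]'

```text
clock: 5.12
eef_pos: [530.3, 13.8, 82.5]
tool_rot: [3.141, -0.0, 1.049]
force: [0.4, -0.4, -0.3]
width: 42.6
```

```bash
python3 go.py 529.5 13.7 57 1.047; python3 look.py side s3 190 140 310 260
```

```text
clk 5.12 pos [530.3  13.8  82.5] rot [ 3.141 -0.     1.049] w 42.6 F [ 0.4 -0.4 -0.3] T [-0.042  0.012 -0.03 ] q [ 0.26  0.71 -0.51  1.96  0.58  0.62  0.41]
lin [-0.5 -0.6 25.5] yaw 0.002
```

View pics/s3.png

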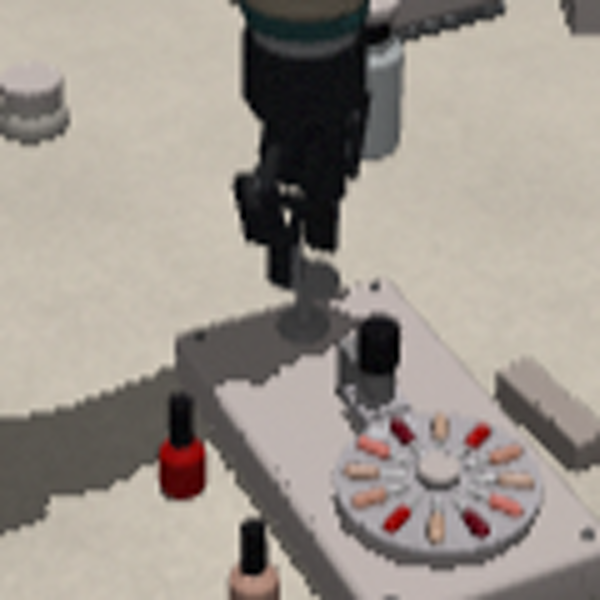

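The front finger tip, at (280,285), is now in front of the wing, and the rear one, at (322,245), is behind it. I'll go down 25 mm more and close.

>>> step_arm --pt "-0.5 -0.6 8" --pt "-0.5 -0.6 17" --pt "-0.5 -0.6 25" --pt "-0.5 -0.6 25" --pt "-0.5 -0.6 25" --pt "-0.5 -0.6 25" --pt "-0.5 -0.6 25" --pt "-0.5 -0.6 25" --yaw '[0, 0, 0, 0, 0, 0, 0, 0]' --gripper '[0, 0, 0, 0, -1, -1, -1, -1]'

```text
clock: 5.83
eef_pos: [530.7, 15.7, 58.4]
tool_rot: [3.14, -0.004, 1.05]
force: [3.6, 4.6, -2.3]
width: 8.3
```

>>> step_arm --pt "0 0 0" --pt "0 0 0" --pt "0 0 0" --pt "0 0 0" --yaw '[0, 0, 0, 0]' --gripper '[-1, -1, -1, -1]'

```text
clock: 6.17
eef_pos: [530.7, 15.7, 58.4]
tool_rot: [3.14, -0.004, 1.05]
force: [1.4, 4.5, -3.1]
width: 8.1
```

```bash
python3 go.py 529.5 13.7 57 1.047; python3 look.py side s4 190 140 310 260
```

```text
clk 6.17 pos [530.7  15.7  58.4] rot [ 3.14  -0.004  1.05 ] w 8.1 F [ 1.4  4.5 -3.1] T [ 0.891 -0.413 -0.085] q [ 0.23  0.74 -0.48  1.97  0.62  0.57  0.38]
lin [-2.4 -0.   1.4] yaw 0.003
```

View pics/s4.png

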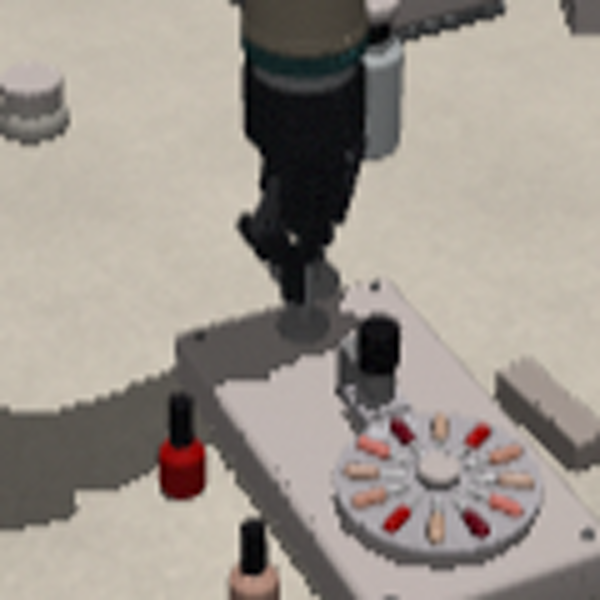

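The pinch is confirmed, with width 8.1 on the 9 mm wing. I'll wind in the first part, re-centring by 2 mm along the jaws.

>>> step_arm --pt "2 0 0" --pt "2 0 0" --pt "2 0 0" --pt "2 0 0" --pt "2 0 0" --pt "2 0 0" --pt "2 0 0" --pt "2 0 0" --yaw '[0.03, 0.1, 0.2, 0.3, 0.4, 0.5, 0.6, 0.7]' --gripper '[-1, -1, -1, -1, -1, -1, -1, -1]'

```text
clock: 6.88
eef_pos: [530.8, 15.8, 58.3]
tool_rot: [3.141, -0.001, 0.344]
force: [1.2, 1.7, -0.2]
width: 8.4
```

```bash
python3 go.py
```

```text
clk 6.88 pos [530.8  15.8  58.3] rot [ 3.141e+00 -1.000e-03  3.440e-01] w 8.4 F [ 1.2  1.7 -0.2] T [ 0.389 -0.187  0.155] q [ 0.11  0.72 -0.29  1.98  0.4   0.5  -0.12]
```

>>> step_arm --pt "0 0 0" --pt "0 0 0" --pt "0 0 0" --pt "0 0 0" --pt "0 0 0" --pt "0 0 0" --pt "0 0 0" --pt "0 0 0" --yaw '[0.1, 0.2, 0.3, 0.4, 0.5, 0.6, 0.7, 0.8]' --gripper '[-1, -1, -1, -1, -1, -1, -1, -1]'

```text
clock: 7.55
eef_pos: [531.0, 15.9, 58.3]
tool_rot: [-3.141, -0.001, -0.456]
force: [1.4, 2.3, -1.2]
width: 7.9
```

```bash
python3 go.py
```

```text
clk 7.55 pos [531.   15.9  58.3] rot [-3.141e+00 -1.000e-03 -4.560e-01] w 7.9 F [ 1.4  2.3 -1.2] T [ 0.378 -0.292  0.167] q [-0.03  0.7  -0.08  1.98  0.12  0.46 -0.66]
```

First part done: 1.5 rad at about 0.16 N m. Now I'll release, lift, and turn back half a turn to regrip.

>>> step_arm --pt "0 0 0" --pt "0 0 0" --pt "0 0 0" --pt "0 0 0" --pt "0 0 0" --pt "0 0 -15" --pt "0 0 -35" --pt "0 0 -55" --yaw '[0, 0, 0, 0, 0, 0, 0, 0]' --gripper '[0, 0, 0, 0, 0, 0, 0, 0]'

```text
clock: 8.22
eef_pos: [529.5, 15.2, 113.0]
tool_rot: [3.141, 0.002, -0.451]
force: [0.0, -0.5, 1.0]
width: 42.9
```

>>> step_arm --pt "0 0 0" --pt "0 0 0" --pt "0 0 0" --pt "0 0 0" --pt "0 0 0" --pt "0 0 0" --pt "0 0 0" --pt "0 0 0" --yaw '[-3.1, -3.1, -3.1, -3.1, -3.1, -3.1, -3.1, -3.1]' --gripper '[0, 0, 0, 0, 0, 0, 0, 0]'

```text
clock: 8.88
eef_pos: [530.2, 15.1, 112.9]
tool_rot: [3.141, 0.0, 0.555]
force: [0.4, 0.8, 0.2]
width: 42.7
```

>>> step_arm --pt "0 0 0" --pt "0 0 0" --pt "0 0 0" --pt "0 0 0" --pt "0 0 0" --pt "0 0 0" --pt "0 0 0" --pt "0 0 0" --yaw '[-2.1, -2.1, -2.1, -2.1, -2.1, -2.1, -2.1, -2.1]' --gripper '[0, 0, 0, 0, 0, 0, 0, 0]'

```text
clock: 9.55
eef_pos: [530.2, 15.0, 112.8]
tool_rot: [-3.142, 0.0, 1.555]
force: [-0.2, 0.4, -0.5]
width: 42.4
```

```bash
python3 go.py 530.9 15.8 113 2.686; python3 look.py top t2 200 140 320 240
```

```text
clk 9.55 pos [530.2  15.  112.8] rot [-3.142  0.     1.555] w 42.4 F [-0.2  0.4 -0.5] T [0.001 0.013 0.014] q [ 0.35  0.69 -0.67  1.94  0.64  0.73  0.86]
lin [ 0.8  0.7 -0.2] yaw -1.131
```

View pics/t2.png

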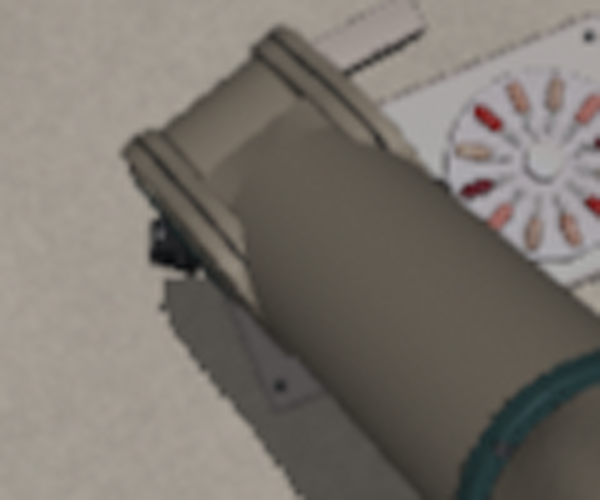

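The arm hides the key in the top view, though the disc has not moved. I'll continue the turn-back.

>>> step_arm --pt "0.8 0.7 0" --pt "0.8 0.7 0" --pt "0.8 0.7 0" --pt "0.8 0.7 0" --pt "0.8 0.7 0" --pt "0.8 0.7 0" --pt "0.8 0.7 0" --pt "0.8 0.7 0" --yaw '[-1.13, -1.13, -1.13, -1.13, -1.13, -1.13, -1.13, -1.13]' --gripper '[0, 0, 0, 0, 0, 0, 0, 0]'

```text
clock: 10.27
eef_pos: [530.9, 15.8, 112.8]
tool_rot: [-3.141, 0.0, 2.552]
force: [-0.8, 0.7, -0.5]
width: 43.0
```

```bash
python3 go.py 530.9 15.8 58 2.686; python3 look.py side s5 190 140 310 260
```

```text
clk 10.27 pos [530.9  15.8 112.8] rot [-3.141  0.     2.552] w 43.0 F [-0.8  0.7 -0.5] T [-0.036  0.025 -0.019] q [ 0.49  0.78 -0.93  1.93  0.84  0.87  1.67]
lin [-0.  -0.  54.8] yaw -0.134
```

View pics/s5.png

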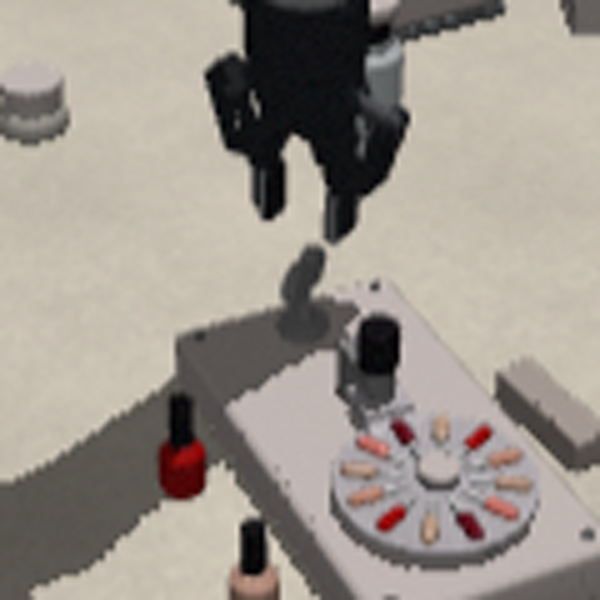

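The wing at (303,275) has turned and stayed there, and the fingers straddle it. I'll go down and regrip.

>>> step_arm --pt "0 0 0" --pt "0 0 0" --pt "0 0 18" --pt "0 0 36" --pt "0 0 55" --pt "0 0 55" --pt "0 0 55" --pt "0 0 55" --yaw '[-0.134, -0.134, -0.134, -0.134, -0.134, -0.134, -0.134, -0.134]' --gripper '[0, 0, 0, 0, 0, 0, -1, -1]'

```text
clock: 10.98
eef_pos: [531.5, 16.6, 58.6]
tool_rot: [3.141, 0.001, 2.681]
force: [1.1, 0.4, 0.6]
width: 19.5
```

>>> step_arm --pt "0 0 0" --pt "0 0 0" --pt "0 0 0" --pt "0 0 0" --pt "0 0 0" --yaw '[0, 0, 0, 0, 0]' --gripper '[-1, -1, -1, -1, -1]'

```text
clock: 11.4
eef_pos: [531.5, 16.7, 59.0]
tool_rot: [3.141, 0.001, 2.683]
force: [-1.5, -0.2, 7.7]
width: 7.8
```

```bash
python3 go.py 530.9 15.8 58 2.686
```

```text
clk 11.4 pos [531.5  16.7  59. ] rot [3.141e+00 1.000e-03 2.683e+00] w 7.8 F [-1.5 -0.2  7.7] T [ 0.059  0.388 -0.056] q [ 0.46  0.87 -0.88  1.96  0.96  0.8   1.69]
lin [ 0.2 -1.1  1. ] yaw -0.003
```

>>> step_arm --pt "0 0 0" --pt "0 0 0" --pt "0 0 0" --pt "0 0 0" --pt "0 0 0" --pt "0 0 0" --pt "0 0 0" --pt "0 0 0" --yaw '[0.1, 0.2, 0.3, 0.4, 0.5, 0.6, 0.7, 0.8]' --gripper '[-1, -1, -1, -1, -1, -1, -1, -1]'

```text
clock: 12.07
eef_pos: [532.2, 16.0, 59.0]
tool_rot: [3.139, 0.001, 1.878]
force: [-0.4, -1.5, 5.2]
width: 8.0
```

```bash
python3 go.py
```

```text
clk 12.07 pos [532.2  16.   59. ] rot [3.139e+00 1.000e-03 1.878e+00] w 8.0 F [-0.4 -1.5  5.2] T [-0.218  0.181  0.235] q [ 0.36  0.8  -0.69  1.97  0.82  0.68  1.02]
```

>>> step_arm --pt "0 0 0" --pt "0 0 0" --pt "0 0 0" --pt "0 0 0" --pt "0 0 0" --yaw '[0.06, 0.12, 0.18, 0.24, 0.3]' --gripper '[-1, -1, -1, -1, -1]'

```text
clock: 12.48
eef_pos: [532.2, 15.6, 59.0]
tool_rot: [3.139, 0.001, 1.58]
force: [-0.5, -1.9, 5.4]
width: 8.2
```

```bash
python3 go.py
```

```text
clk 12.48 pos [532.2  15.6  59. ] rot [3.139e+00 1.000e-03 1.580e+00] w 8.2 F [-0.5 -1.9  5.4] T [-0.373  0.064  0.154] q [ 0.31  0.78 -0.62  1.97  0.75  0.64  0.78]
```

Now 0.15 rad steps, watching torque and yaw for the stop.

>>> step_arm --pt "0 0 0" --pt "0 0 0" --pt "0 0 0" --yaw '[0.05, 0.1, 0.15]' --gripper '[-1, -1, -1]'

```text
clock: 12.73
eef_pos: [532.2, 15.6, 59.1]
tool_rot: [3.138, 0.002, 1.437]
force: [-0.4, -2.1, 7.8]
width: 8.3
```

```bash
python3 go.py
```

```text
clk 12.73 pos [532.2  15.6  59.1] rot [3.138e+00 2.000e-03 1.437e+00] w 8.3 F [-0.4 -2.1  7.8] T [-0.573  0.142  2.3  ] q [ 0.29  0.77 -0.58  1.97  0.72  0.62  0.67]
```

>>> step_arm --pt "0 0 0" --pt "0 0 0" --pt "0 0 0" --yaw '[0.05, 0.1, 0.15]' --gripper '[-1, -1, -1]'

```text
clock: 12.98
eef_pos: [532.2, 15.6, 59.3]
tool_rot: [3.136, 0.003, 1.299]
force: [0.6, -4.2, 10.1]
width: 8.4
```

```bash
python3 go.py
```

```text
clk 12.98 pos [532.2  15.6  59.3] rot [3.136e+00 3.000e-03 1.299e+00] w 8.4 F [ 0.6 -4.2 10.1] T [-0.971  0.308  5.12 ] q [ 0.26  0.76 -0.54  1.97  0.69  0.6   0.56]
```

>>> step_arm --pt "0 0 0" --pt "0 0 0" --pt "0 0 0" --yaw '[0.05, 0.1, 0.15]' --gripper '[-1, -1, -1]'

```text
clock: 13.23
eef_pos: [532.2, 15.6, 59.6]
tool_rot: [3.134, 0.004, 1.164]
force: [-0.2, -7.0, 11.6]
width: 8.2
```

```bash
python3 go.py
```

```text
clk 13.23 pos [532.2  15.6  59.6] rot [3.134 0.004 1.164] w 8.2 F [-0.2 -7.  11.6] T [-1.428  0.341  8.678] q [ 0.24  0.75 -0.5   1.97  0.65  0.58  0.46]
```

The stop is reached. Torque jumped from 0.15 to over 2 N m near yaw 1.45, a total of about 2.73 rad, which fits a start near 0.87. The last steps only loaded it elastically. I'll ease that load off, keeping some clockwise push.

>>> step_arm --pt "0 0 0" --pt "0 0 0" --pt "0 0 0" --yaw '[-0.08, -0.16, -0.2]' --gripper '[-1, -1, -1]'

```text
clock: 13.48
eef_pos: [532.2, 15.6, 59.3]
tool_rot: [3.136, 0.004, 1.354]
force: [-0.0, -3.9, 7.1]
width: 8.3
```

```bash
python3 go.py
```

```text
clk 13.48 pos [532.2  15.6  59.3] rot [3.136 0.004 1.354] w 8.3 F [-0.  -3.9  7.1] T [-0.852  0.102  3.743] q [ 0.27  0.76 -0.55  1.97  0.7   0.61  0.6 ]
```

>>> step_arm --pt "0 0 0" --pt "0 0 0" --yaw '[-0.06, -0.1]' --gripper '[-1, -1]'

```text
clock: 13.65
eef_pos: [532.2, 15.6, 59.1]
tool_rot: [3.138, 0.003, 1.446]
force: [0.3, -3.3, 6.6]
width: 8.0
```

```bash
python3 go.py
```

```text
clk 13.65 pos [532.2  15.6  59.1] rot [3.138e+00 3.000e-03 1.446e+00] w 8.0 F [ 0.3 -3.3  6.6] T [-0.687  0.101  2.056] q [ 0.29  0.77 -0.58  1.97  0.72  0.62  0.67]
```

The unloading curve matches the loading curve, so there was no slip. I'll ease a little more, release and lift.

>>> step_arm --pt "0 0 0" --pt "0 0 0" --pt "0 0 0" --pt "0 0 0" --pt "0 0 0" --pt "0 0 0" --pt "0 0 -20" --pt "0 0 -50" --yaw '[-0.04, -0.06, -0.06, -0.06, -0.06, -0.06, -0.06, -0.06]' --gripper '[-1, -1, 0, 0, 0, 0, 0, 0]'

```text
clock: 14.32
eef_pos: [528.7, 16.0, 106.1]
tool_rot: [-3.136, 0.001, 1.493]
force: [0.8, -0.3, 0.3]
width: 42.5
```

>>> step_arm --pt "0 0 -40" --pt "0 0 -80" --pt "0 0 -80" --yaw '[0, 0, 0]' --gripper '[0, 0, 0]'

```text
clock: 14.57
eef_pos: [535.3, 18.2, 194.5]
tool_rot: [3.13, -0.003, 1.493]
force: [0.4, 1.0, -0.2]
width: 42.7
```

```bash
python3 go.py; python3 look.py side s6 190 140 310 260; python3 - <<'E'
from cell import cams
from h import *
d=cams.get_image("side");C=cloud(d)[180:275,215:320].reshape(-1,3)
q=C[(C[:,2]>80)&(C[:,2]<106)&(np.hypot(C[:,0]-531,C[:,1]-15)<32)]
mu=q.mean(0);w,v=np.linalg.eigh(np.cov(q[:,:2].T));print(mu,w,np.degrees(np.arctan2(v[1,1],v[0,1])))
E
```

```text
clk 14.57 pos [535.3  18.2 194.5] rot [ 3.130e+00 -3.000e-03  1.493e+00] w 42.7 F [ 0.4  1.  -0.2] T [ 0.091 -0.105 -0.011] q [ 0.42  0.59 -0.77  1.86  0.53  0.89  0.89]
[530.80410309  12.01521189  92.40940557] [  8.26953005 199.30187591] 177.70736871302793
```

View pics/s6.png

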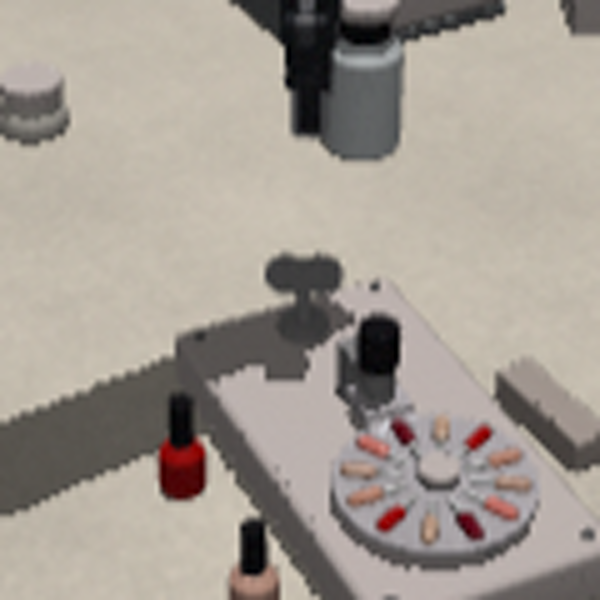

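The wing now lies at about 178°, roughly parallel to the image rows. It was near 151° at first, so it went about 2.67 to 2.73 rad clockwise and held at the stop. The disc is still pinned. Next is the knob: in the robot's frame, from the key pinch plus 105 mm along the stand, it is at about (574, -80).

```bash
python3 go.py 574 -80 150 0.422
```

```text
clk 14.67 pos [532.   16.3 189.3] rot [ 3.138 -0.     1.492] w 42.7 F [-0.6  0.3 -0. ] T [-0.01   0.04   0.041] q [ 0.42  0.6  -0.77  1.87  0.53  0.89  0.89]
lin [-92.7  49.5  39.3] yaw 1.07
```

>>> step_arm --pt "-93 49.5 0" --pt "-93 49.5 0" --pt "-93 49.5 0" --pt "-93 49.5 0" --pt "-93 49.5 10" --pt "-93 49.5 20" --pt "-93 49.5 30" --pt "-93 49.5 35" --yaw '[1.07, 1.07, 1.07, 1.07, 1.07, 1.07, 1.07, 1.07]' --gripper '[0.3, 0.3, 0.3, 0.3, 0.3, 0.3, 0.3, 0.3]'

```text
clock: 15.33
eef_pos: [571.0, -80.6, 149.8]
tool_rot: [-3.139, 0.005, 0.486]
force: [-0.7, -0.3, -1.4]
width: 55.5
```

>>> step_arm --pt "0 0 0" --pt "0 0 0" --yaw '[0.07, 0.07]' --gripper '[0.3, 0.3]'

```text
clock: 15.5
eef_pos: [571.5, -80.3, 150.7]
tool_rot: [-3.14, 0.004, 0.421]
force: [-0.1, -0.2, -0.7]
width: 55.4
```

```bash
python3 go.py 574 -80 120 0.422; python3 look.py side s7 190 140 310 260
```

```text
clk 15.5 pos [571.5 -80.3 150.7] rot [-3.14   0.004  0.421] w 55.4 F [-0.1 -0.2 -0.7] T [ 0.011 -0.033  0.025] q [ 0.37  0.64 -0.44  1.78  0.36  0.8   0.17]
lin [ 2.4  0.8 30.7] yaw -0.001
```

View pics/s7.png

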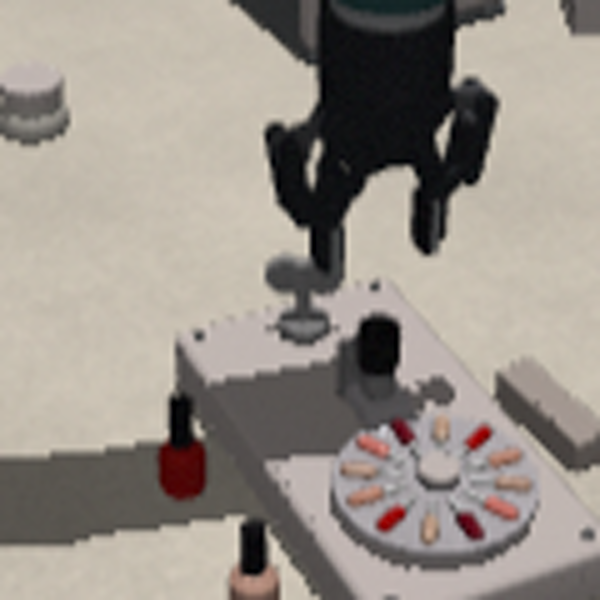

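The fingers at (325,265) and (430,240) are centred over the knob at (378,345). I'll descend.

>>> step_arm --pt "2 1 10" --pt "2 1 20" --pt "2 1 30" --pt "2 1 45" --pt "2 1 45" --yaw '[0, 0, 0, 0, 0]' --gripper '[0.3, 0.3, 0.3, 0.3, 0.3]'

```text
clock: 15.97
eef_pos: [572.8, -80.5, 104.4]
tool_rot: [-3.139, 0.005, 0.424]
force: [-0.5, 0.4, -0.2]
width: 55.5
```

```bash
python3 go.py 574 -80 78 0.422; python3 look.py side s8 190 140 310 260
```

```text
clk 15.97 pos [572.8 -80.5 104.4] rot [-3.139  0.005  0.424] w 55.5 F [-0.5  0.4 -0.2] T [ 0.017  0.061 -0.016] q [ 0.35  0.71 -0.41  1.81  0.4   0.71  0.14]
lin [ 1.3 -0.  26.4] yaw 0.002
```

View pics/s8.png

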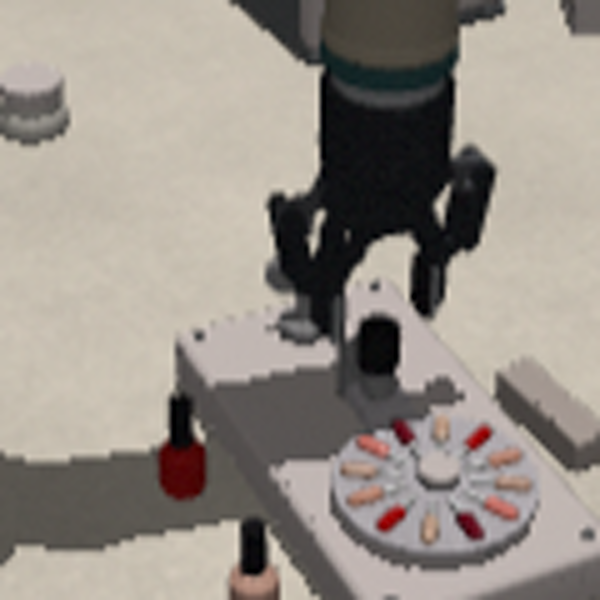

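The fingers straddle the knob with space on both sides. I'll go down 26 mm and close.

>>> step_arm --pt "0.5 0 10" --pt "0.5 0 20" --pt "0.5 0 26" --pt "0.5 0 26" --pt "0.5 0 26" --pt "0.5 0 26" --pt "0.5 0 26" --pt "0.5 0 26" --yaw '[0, 0, 0, 0, 0, 0, 0, 0]' --gripper '[0.3, 0.3, 0.3, 0.3, -1, -1, -1, -1]'

```text
clock: 16.68
eef_pos: [574.2, -81.0, 82.4]
tool_rot: [3.141, 0.003, 0.422]
force: [-4.6, -0.7, 5.1]
width: 24.4
```

>>> step_arm --pt "0 0 0" --pt "0 0 0" --pt "0 0 0" --pt "0 0 0" --yaw '[0, 0, 0, 0]' --gripper '[-1, -1, -1, -1]'

```text
clock: 17.02
eef_pos: [574.3, -81.0, 82.4]
tool_rot: [3.141, 0.003, 0.422]
force: [-4.7, -1.8, 5.7]
width: 24.3
```

```bash
python3 go.py; python3 look.py side s9 190 140 310 260
```

```text
clk 17.02 pos [574.3 -81.   82.4] rot [3.141e+00 3.000e-03 4.220e-01] w 24.3 F [-4.7 -1.8  5.7] T [-0.23   1.049  0.011] q [ 0.33  0.74 -0.38  1.82  0.42  0.66  0.12]
```

View pics/s9.png

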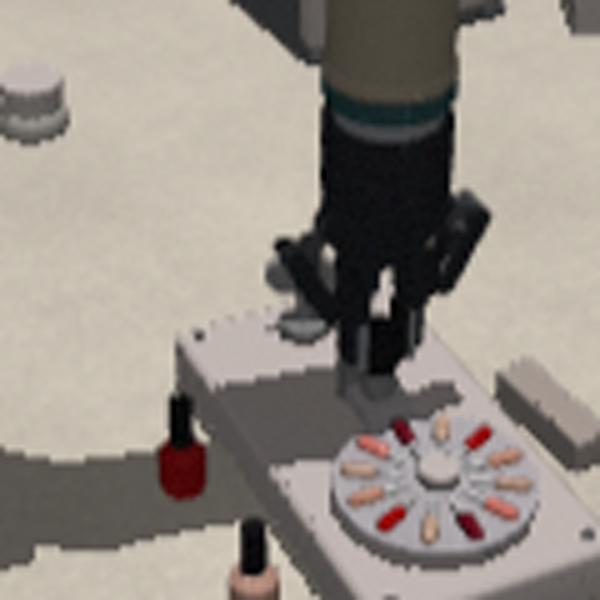

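Knob gripped at width 24.3. I'll pull it up in stages.

>>> step_arm --pt "0 0 -2" --pt "0 0 -4" --pt "0 0 -6" --pt "0 0 -8" --pt "0 0 -10" --pt "0 0 -12" --yaw '[0, 0, 0, 0, 0, 0]' --gripper '[-1, -1, -1, -1, -1, -1]'

```text
clock: 17.57
eef_pos: [574.2, -81.0, 93.2]
tool_rot: [-3.141, 0.003, 0.423]
force: [-4.4, -3.4, -8.0]
width: 24.0
```

```bash
python3 go.py
```

```text
clk 17.57 pos [574.2 -81.   93.2] rot [-3.141e+00  3.000e-03  4.230e-01] w 24.0 F [-4.4 -3.4 -8. ] T [-0.583  0.917 -0.   ] q [ 0.34  0.72 -0.39  1.82  0.41  0.69  0.13]
```

>>> step_arm --pt "0 0 -2" --pt "0 0 -4" --pt "0 0 -6" --pt "0 0 -8" --yaw '[0, 0, 0, 0]' --gripper '[-1, -1, -1, -1]'

```text
clock: 17.9
eef_pos: [574.2, -80.9, 101.1]
tool_rot: [-3.141, 0.003, 0.423]
force: [-3.9, -2.8, -9.3]
width: 24.5
```

```bash
python3 go.py
```

```text
clk 17.9 pos [574.2 -80.9 101.1] rot [-3.141e+00  3.000e-03  4.230e-01] w 24.5 F [-3.9 -2.8 -9.3] T [-0.672  0.847 -0.003] q [ 0.34  0.71 -0.4   1.81  0.41  0.7   0.14]
```

>>> step_arm --pt "0 0 -1" --pt "0 0 -2" --pt "0 0 -2" --yaw '[0, 0, 0]' --gripper '[-1, -1, -1]'

```text
clock: 18.15
eef_pos: [574.2, -80.9, 102.6]
tool_rot: [-3.141, 0.003, 0.422]
force: [-3.1, -2.6, -15.3]
width: 23.9
```

```bash
python3 go.py; python3 look.py side s10 190 140 310 260
```

```text
clk 18.15 pos [574.2 -80.9 102.6] rot [-3.141e+00  3.000e-03  4.220e-01] w 23.9 F [ -3.1  -2.6 -15.3] T [-0.754  0.685  0.015] q [ 0.35  0.71 -0.4   1.81  0.4   0.71  0.14]
```

View pics/s10.png

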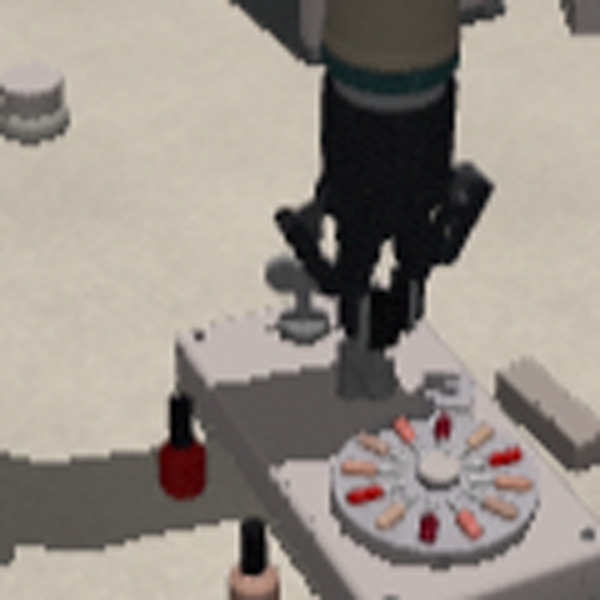

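The force rose from 9 to 15 N at 20 mm, which is the upper stop. The disc is turning: the tab has come out to (448,388). I'll hold and let it turn.

>>> step_arm --pt "0 0 0" --pt "0 0 0" --pt "0 0 0" --pt "0 0 0" --pt "0 0 0" --pt "0 0 0" --pt "0 0 0" --pt "0 0 0" --yaw '[0, 0, 0, 0, 0, 0, 0, 0]' --gripper '[-1, -1, -1, -1, -1, -1, -1, -1]'

```text
clock: 18.87
eef_pos: [574.2, -80.9, 102.6]
tool_rot: [-3.141, 0.003, 0.423]
force: [-3.3, -4.0, -15.5]
width: 24.2
```

>>> step_arm --pt "0 0 0" --pt "0 0 0" --pt "0 0 0" --pt "0 0 0" --pt "0 0 0" --pt "0 0 0" --pt "0 0 0" --pt "0 0 0" --yaw '[0, 0, 0, 0, 0, 0, 0, 0]' --gripper '[-1, -1, -1, -1, -1, -1, -1, -1]'

```text
clock: 19.53
eef_pos: [574.2, -80.9, 102.6]
tool_rot: [-3.141, 0.003, 0.423]
force: [-4.0, -4.1, -16.2]
width: 24.2
```

>>> step_arm --pt "0 0 0" --pt "0 0 0" --pt "0 0 0" --pt "0 0 0" --pt "0 0 0" --pt "0 0 0" --pt "0 0 0" --pt "0 0 0" --yaw '[0, 0, 0, 0, 0, 0, 0, 0]' --gripper '[-1, -1, -1, -1, -1, -1, -1, -1]'

```text
clock: 20.2
eef_pos: [574.2, -80.9, 102.6]
tool_rot: [-3.141, 0.003, 0.423]
force: [-3.9, -3.4, -16.1]
width: 24.2
```

```bash
python3 go.py; python3 look.py side s11 190 140 310 260
```

```text
clk 20.2 pos [574.2 -80.9 102.6] rot [-3.141e+00  3.000e-03  4.230e-01] w 24.2 F [ -3.9  -3.4 -16.1] T [-0.815  0.681  0.054] q [ 0.34  0.71 -0.4   1.81  0.4   0.71  0.14]
```

View pics/s11.png

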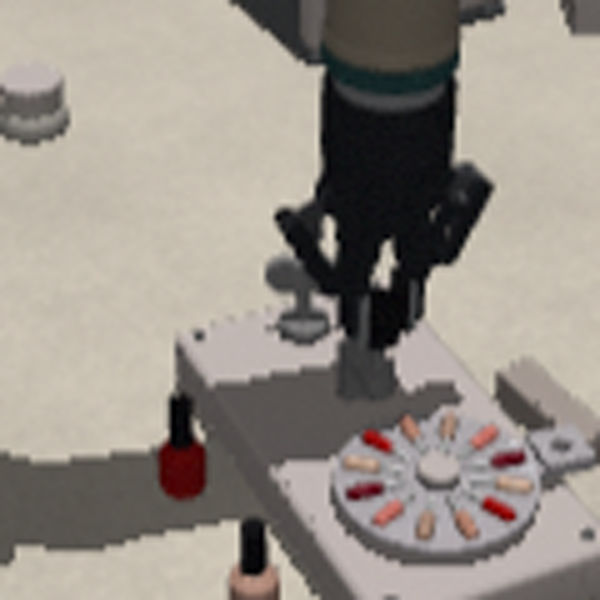

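>>> step_arm --pt "0 0 0" --pt "0 0 0" --pt "0 0 0" --pt "0 0 0" --pt "0 0 0" --pt "0 0 0" --pt "0 0 0" --pt "0 0 0" --yaw '[0, 0, 0, 0, 0, 0, 0, 0]' --gripper '[-1, -1, -1, -1, -1, -1, -1, -1]'

```text
clock: 20.92
eef_pos: [574.2, -80.9, 102.6]
tool_rot: [-3.141, 0.003, 0.423]
force: [-3.6, -3.9, -15.7]
width: 24.1
```

>>> step_arm --pt "0 0 0" --pt "0 0 0" --pt "0 0 0" --pt "0 0 0" --pt "0 0 0" --pt "0 0 0" --pt "0 0 0" --pt "0 0 0" --yaw '[0, 0, 0, 0, 0, 0, 0, 0]' --gripper '[-1, -1, -1, -1, -1, -1, -1, -1]'

```text
clock: 21.58
eef_pos: [574.3, -80.9, 102.6]
tool_rot: [-3.141, 0.003, 0.423]
force: [-3.7, -3.8, -16.3]
width: 24.2
```

```bash
python3 go.py; python3 look.py side s12 190 180 340 280
```

```text
clk 21.58 pos [574.3 -80.9 102.6] rot [-3.141e+00  3.000e-03  4.230e-01] w 24.2 F [ -3.7  -3.8 -16.3] T [-0.815  0.695 -0.001] q [ 0.34  0.71 -0.4   1.81  0.4   0.71  0.14]
```

View pics/s12.png

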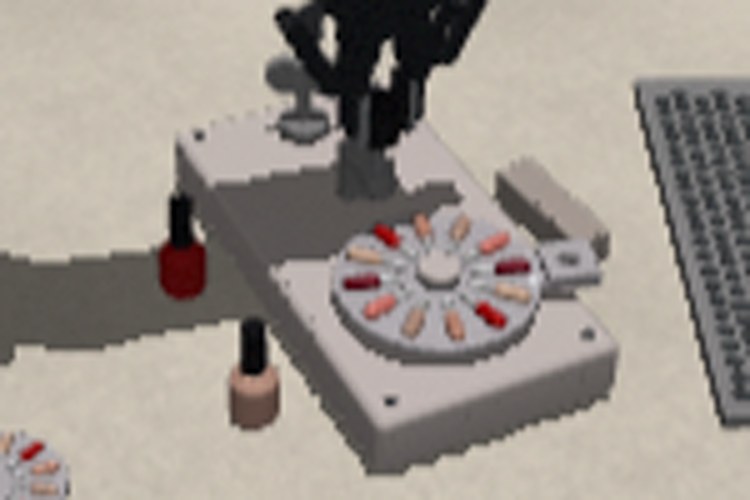

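The tab now points right at (570,258), about a quarter turn from the plunger. It has hardly moved since the last picture. The knob is held up, the steady 16 N matches the stop, and the bystanders are in place. I'm handing in.

```bash
python3 -c "
from cell import ctrl
print(ctrl.finish_job())"
```

```text
the job is handed in; nothing more can be done
None
```

The job is handed in at about 21.6 s: the key was wound to its stop, and the knob is held fully up with the turntable turned about a quarter turn clockwise.

- **Winding:** I wound the key clockwise in two grips, 1.5 rad and then about 1.2 rad. At the stop the torque jumped from about 0.15 to over 2 N m. After release the wing stayed at the stop angle in the picture.
- **Plunger:** I pulled the knob up about 20 mm. The force rose from 9 to 16 N at the upper stop and held steady until I handed in.
- **Bystanders:** those visible in the last pictures, the two polish bottles and the buffer block, had not moved. I did not check the others again at the end.

**Checks that disagreed or went wrong:**
- **Height offset:** the fingertips stood about 41 mm higher than the stated tool geometry implies. My first close was on air above the wing, and I corrected it from the depth picture.
- **Overload at the stop:** I went about 0.3 rad too far against the key stop, up to 8.7 N m, before easing off. The torque on easing off matched the loading, so I saw no slip.

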